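# Switch the tube sorter to its empty tray

## Task

The sorter's left tray is full and its left chute has been shut with an orange plate, so two capped tubes are stranded on the seesaw gate. First push the blue tray fully home against the back stop of its dock under the right chute; then press the gate's raised right-hand pad down so that the gate rocks over its pivot and stays over, and both tubes roll down the right chute into the blue tray. Only push and press: lift nothing, do not touch any of the tubes, and leave the full tray's tubes and the computer mouse where they are.

Things in the scene. Friction and masses are not known exactly. Their poses are not given: they have to be found in the camera images.
- sorter: Fixed tube sorter, 510 mm wide (y). Origin: on the bench under the gate's middle; x away from the robot, y left; yaw varies. Along y, in mm: full grey tray +125..+250, left chute +79..+139 (shut by an orange plate), seesaw gate -75..+75 (a dark weight on it, at x +62, stands 155 high), right chute -79..-139 (mouth about 40 above the bench), dock -122..-252. Pivot posts at x +-68, 84 high.
- gate (a joint): Angle of the seesaw gate about the sorter's x, pivot 75 mm above the bench over the sorter's origin. -0.24 rad: left end down on its stop (start); +0.24: right end down on its stop. A weight above the pivot makes it tip over-centre: past 0 it falls to the other stop by itself in 1 to 2 s and stays. Under 2 N on a pad rocks it.
- pad_right (a point): Centre of the upper face of the gate's right blue press pad, a disc 28 mm across, 7 mm thick, that sticks out of the gate towards the robot at x -95, y -55 mm from the pivot. Moves with the gate: 97 mm above the bench at the start, 71 mm when the gate is fully over to the right. Nothing is below it.
- pad_left (a point): The same point on the left-hand pad (y +55 mm).
- tray_mid (a point): Centre of the loose blue tray, half-way up (17 mm). Open box 136 (x) by 125 (y) by 34 mm high, walls 4 mm, about 250 g (slides at 2 to 5 N), x and y like the sorter's. It stands between the dock's rails (2.5 mm play each side), drawn 35 to 65 mm towards the robot; its front wall, the one to push, is 68 mm from this point on the robot's side.
- dock (a point): Where the blue tray's centre is when fully home (sorter's frame: x 0, y -187, z 17 mm; same axes). The dock is open towards the robot: two aluminium guide rails 14 mm high, x -153 to +72 mm, inner faces 130 mm apart, and a fixed back stop 22 mm high with its face at x +68 mm.
- tube_red_mid (a point): Middle of the red-capped tube that lies on the gate: 103 mm long, barrel 14 mm, cap 19 mm across, 12 g, axis along the sorter's x, cap towards the robot.
- tube_blue_mid (a point): Middle of the blue-capped tube beside it on the gate, same size, cap away from the robot.
- tray: The same blue tray; origin in the middle of its underside.
- full1_mid (a point): Middle of a capped tube lying in the full grey tray; leave it.
- full2_mid (a point): Middle of a second capped tube in the full grey tray; leave it.
- full3_mid (a point): Middle of a third capped tube in the full grey tray; leave it.
- tube_red: The red-capped tube on the gate; origin at its round end.
- tube_blue: The blue-capped tube on the gate; origin at its round end.
- full1: First tube in the full tray; origin at its round end.
- full2: Second tube in the full tray; origin at its round end.
- full3: Third tube in the full tray; origin at its round end.
- the_mouse: Black computer mouse on the bench, 112 by 62 by 35 mm; leave it.

How it is judged:
On the way, in this order (a step that is already met when the one before it is completed fails the run):
1. the blue tray is home in its dock (within 6 mm of the back stop) while the gate is still over to the left (x of tray_mid in the frame of dock above -0.006 m and value of joint gate below -0.15 rad), for 0.2 s.
2. the gate has been rocked over its pivot to the right-hand stop (value of joint gate above 0.2 rad), for 0.2 s.
At the end, for the whole second after the job is handed in: The blue tray stands home in its dock (within 6 mm of the back stop, not tilted), the gate rests over to the right (more than 0.2 rad), and both tubes from the gate lie at rest inside the blue tray (centres within its walls and less than 28 mm above its underside) (x of tray_mid in the frame of dock above -0.006 m and angle between tray's own z axis and vertical below 0.05 rad and value of joint gate above 0.2 rad and x of tube_red_mid in the frame of tray between -0.064 and 0.064 m and y of tube_red_mid in the frame of tray between -0.0585 and 0.0585 m and z of each of tube_red_mid, tube_blue_mid in the frame of tray below 0.028 m and linear speed of each of tube_red, tube_blue below 0.02 m/s and x of tube_blue_mid in the frame of tray between -0.064 and 0.064 m and y of tube_blue_mid in the frame of tray between -0.0585 and 0.0585 m); the robot touches nothing.
It fails at once if the robot touches a tube (contact force between any of tube_red, tube_blue, full1, full2, full3 and the fingers above 0.3 N or contact force between any of tube_red, tube_blue, full1, full2, full3 and the arm above 0.3 N).
It fails at once if a tube is lifted off the sorter (height (world z) of any of tube_red_mid, tube_blue_mid above 0.15 m or height (world z) of any of full1_mid, full2_mid, full3_mid above 0.05 m).
It fails at once if the blue tray is lifted or tipped (height (world z) of tray above 0.012 m or angle between tray's own z axis and vertical above 0.2 rad).
It fails at once if a tube of the full tray is disturbed (more than 15 mm) (distance of any of full1_mid, full2_mid, full3_mid from where it was at the start of the episode above 0.015 m).
It fails at once if the mouse is moved (more than 20 mm) (distance of the_mouse from where it was at the start of the episode above 0.02 m).
It also fails if it takes over 42 s, if anything falls off the work surface, if the arm or the gripper's body presses on something with over 40 N, if the wrist force passes 120 N, or if a joint passes its speed limit or range.

## Robot

A 6-joint arm with a two-finger parallel gripper is mounted at the origin on the work surface; the furniture and walls round the work are solid. World frame = base frame: x ahead of the robot, y to its left, z up, the work surface at z = 0. Lengths are in m, angles in rad, forces in N, time in s.
With the tool pointing down it reaches from about 0.35 to 0.775 m from the base axis. Payload 5.5 kg.
Tool frame: the origin (TCP) lies midway between the tips of the shut fingers; the grasp point (between the pads) lies 19 mm behind it; z points along the fingers, y is the direction in which the jaws open and shut (so a half turn about z gives the same grasp; the last joint's range is limited). The gripper opens to 85 mm and grips with 20 to 120 N. Pads are 22 mm wide; open, the fingers measure 114 mm over their backs; the gripper's body (76 mm by 85 mm) begins 54 mm behind the grasp point. The pads swing forward as they close: fully open they stand 13 mm farther back than shut.
Start: joints at [-1.261, 0.313, 0.046, 1.304, 0, 1.431], TCP at [0.25, -0.518, 0.231] pointing down, gripper open.
Joint ranges: [-2.76, 2.76], [-0.86, 1.69], [-1.03, 1.26], [-2.2, 2.34], [-1.47, 1.5], [-3.14, 3.14]. Speed limits (rad/s): [2.57, 2.57, 3.14, 3.14, 3.14, 3.14].

## Interface

Orientations are given as a unit quaternion [w, x, y, z].
In Python, from workcell import env gives the robot as it stands.
- The arm moves only by the shell command python3 -m creep 'ROWS' [OPENING] [FORCE]. ROWS is JSON, a list of rows, each a list of 6 numbers: the shift along the tool's x, y, z in m, then the turn, a rotation vector about the tool's x, y, z in degrees. A call has exactly 8 rows; each row is the pose to reach, as a shift and turn from the pose commanded when the call began, along the tool's axes at that moment; what a row does not reach only later rows make up. A row lasts 1/10 s, in which the tool goes at most 50 mm and 8.59 degrees, less where a joint would pass 70% of its speed; a pose out of reach is approached as far as the arm can. A call with a gripper value outside its range is refused whole. OPENING is the finger opening in m, from 0 to 0.0854, set as the call begins (- or left out, the last holds). The fingers move at their own pace and stop on an object; FORCE is the grip in N (left out, the last holds). Time passes only in rows, so rows that repeat a pose let the fingers close, or fill a call up. It gives the time, the measured TCP pose, the force and the opening at its end, in the units of the state.
- env.get_state(): the state, without advancing time (a new reading comes with each control period).
- env.read_camera(name): name is "side" or "top" or "wrist"; returns (picture, depth): 400x640x3 uint8, blue, green, red; 400x640 float32, m along the optical axis (not along the pixel's ray), 0 where there is no reading.
- env.camera_params(name): a dict with "fx", "fy", "cx", "cy" (pixels), "position" and "orientation" of the camera in the world. Camera axes: x right, y up, looking along -z (the intrinsics and any distortion apply to the point x, -y, -z); pixel columns grow to the right and rows downward; lengths in m; the calibration is good to about 2 mm. A picture is of the moment at which its call begins: read the wrist's pose just before it. camera_params takes no time and is no camera call; for the wrist camera it gives the pose at the moment of the call.
- env.hand_in(): hands the job in, once; it reports no verdict.
The state is a dict: "clock": time; "joint_pos": joint angles; "qvel": joint speeds; "tau": joint torques, N m; "tcp_pos": TCP position; "orientation": TCP orientation; "wrist_force": force on the tool from outside, world axes, zero at the start; "ft_torque": the same for the moment, N m; "finger_gap": finger opening in m.
Only numpy, scipy, OpenCV 4.12 (cv2) and the standard library are available. Lean on these libraries where they do the work, as an engineer would, in place of code of your own. Each camera call takes 0.05 s, during which the arm holds its last target. There are 200 camera calls.

## Working session

There is one attempt and no reset: what is moved stays moved. The work goes in short steps, Python scripts to look and compute and a shell command to move; the robot and the scene stay as the last step left them, time stands still between calls to the robot, and variables do not carry over. Pictures are saved under pics/ and viewed, about 8 in all and at most 12, crops included, and the job is handed in when it is done.

```bash
mkdir -p pics; ls
cat > h.py <<'E'
import numpy as np, cv2
from scipy.spatial.transform import Rotation as R
from workcell import env
def q(o): return R.from_quat([o[1],o[2],o[3],o[0]])
def pts(d,p):
    v,u=np.mgrid[0:d.shape[0],0:d.shape[1]]
    c=np.stack([(u-p['cx'])/p['fx']*d,-(v-p['cy'])/p['fy']*d,-d],-1)
    return c@q(p['orientation']).as_matrix().T+np.array(p['position'])
def look(n):
    p=env.camera_params(n); im,d=env.read_camera(n); return im,d,p,pts(d,p)
E
python3 - <<'E'
from h import *
for n in ['top','side']:
    im,d,p,P=look(n); cv2.imwrite(f'pics/{n}0.png',im); np.savez(f'{n}0.npz',im=im,P=P,d=d); print(p)
s=env.get_state(); print(s)
E
```

```text
pics
{'fx': 406.22735301236906, 'fy': 406.22735301236906, 'cx': 312.97052957401473, 'cy': 203.72630881991114, 'position': array([0.44658496, 0.07025223, 0.93214865]), 'orientation': array([ 0.71368706,  0.03209594, -0.0275724 , -0.69918552])}
{'fx': 439.7063643596435, 'fy': 439.7063643596435, 'cx': 314.4545938277346, 'cy': 193.2227864686524, 'position': array([ 0.49592529, -0.71212062,  0.42388899]), 'orientation': array([ 0.83467585,  0.55056071,  0.00192373, -0.01397959])}
{'clock': 0.1, 'joint_pos': array([-1.26058755e+00,  3.13949189e-01,  4.50750548e-02,  1.30359448e+00,
        1.57910634e-05,  1.43124201e+00]), 'qvel': array([ 0.00036342, -0.00196124,  0.00268108,  0.00101683,  0.00042566,
        0.00061226]), 'tau': array([ 1.58951771e-03, -4.81725419e+01,  2.99243367e+01,  1.27291074e-02,
       -1.90056094e-04, -8.93025387e-08]), 'tcp_pos': array([ 0.24985981, -0.51736403,  0.23047728]), 'orientation': array([-8.33775024e-04,  9.74820189e-01,  2.22990805e-01, -6.33925188e-05]), 'wrist_force': array([-0.1854881 , -0.26517759, -0.20545901]), 'ft_torque': array([0.01320291, 0.01457088, 0.0586286 ]), 'finger_gap': 0.08531711698921933}
```

View pics/top0.png

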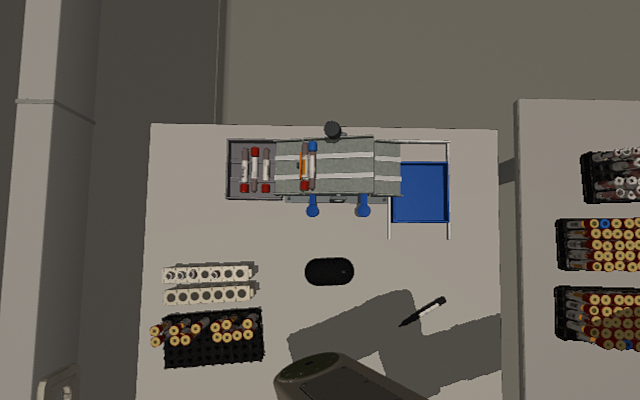

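View pics/side0.png

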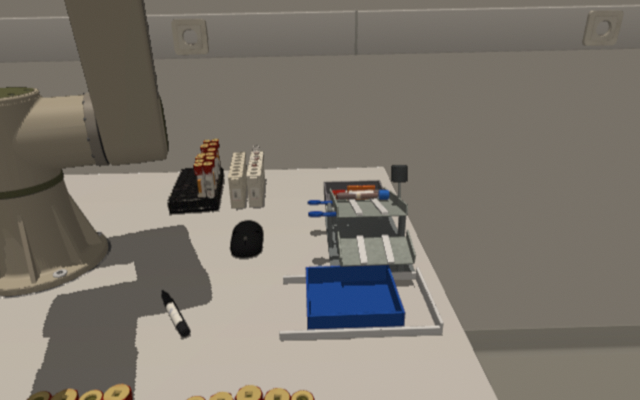

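The top view shows the blue tray at about (420,192) px. The left pad is at (313,207) and the right pad at (363,207). The mouse is at (330,271), well short of both. The side view shows the tray drawn out between its rails, and both pads at about (318,203)–(322,214).

Run:
```python
from h import *
z=np.load('top0.npz'); im,P=z['im'],z['P']
hsv=cv2.cvtColor(im,cv2.COLOR_BGR2HSV)
m=cv2.inRange(hsv,(100,150,50),(130,255,255))
n,l,st,c=cv2.connectedComponentsWithStats(m)
for i in range(1,n):
    if st[i][4]<30: continue
    Q=P[l==i]; Q=Q[Q[:,2]>-.1]
    print(st[i],c[i],'mean',Q.mean(0).round(4),'zmed',np.median(Q[:,2]).round(4),'z95',np.percentile(Q[:,2],95).round(4))
    if st[i][4]>1000:
        T=Q[Q[:,2]>.026]; r=cv2.minAreaRect((T[:,:2]*1000).astype(np.float32)); print('tray top',r,cv2.boxPoints(r).round(1).tolist())
    elif c[i][1]>195:
        # disc: nearest-robot 26mm
        b=Q[Q[:,0]<Q[:,0].min()+.028]; print('disc',((b[:,:2].min(0)+b[:,:2].max(0))/2).round(4),np.median(b[:,2]).round(4))
# rails: bright aluminium
for nm,(u0,u1) in {'left':(384,394),'right':(443,453)}.items():
    B=P[200:238,u0:u1].reshape(-1,3); B=B[(B[:,2]>.009)&(B[:,2]<.02)]
    print(nm,len(B)); f=np.polyfit(B[:,0],B[:,1],1); print('slope',f[0], 'y at x=.45',np.polyval(f,.45),'x range',B[:,0].min(),B[:,0].max())
B=P[135:150,395:445].reshape(-1,3); B=B[(B[:,2]>.015)&(B[:,2]<.028)]; f=np.polyfit(B[:,1],B[:,0],1);print('stop',len(B),f,B.min(0),B.max(0))
```

```text
[308 141   9  10  77] [312.18181818 145.58441558] mean [0.6414 0.0806 0.0864] zmed 0.0875 z95 0.0901
[ 393  162   56   61 2869] [421.25235274 193.69571279] mean [ 0.5524 -0.1688  0.012 ] zmed 0.005 z95 0.0347
tray top ((540.6737060546875, -74.16595458984375), (143.59283447265625, 313.3980712890625), 8.468005180358887) [[446.6000061035156, 70.30000305175781], [492.70001220703125, -239.6999969482422], [634.7999877929688, -218.60000610351562], [588.5999755859375, 91.4000015258789]]
[307 194  11  23 182] [312.18681319 206.23076923] mean [0.5134 0.078  0.0791] zmed 0.0706 z95 0.0748
disc [0.4466 0.0703] 0.9321
[358 194  12  23 188] [363.45212766 206.19680851] mean [ 0.5139 -0.0274  0.1007] zmed 0.0971 z95 0.1008
disc [0.4466 0.0703] 0.9321
[598 219  12  10  84] [603.79761905 223.39285714] mean [ 0.4859 -0.4772  0.1572] zmed 0.1485 z95 0.1515
disc [0.4466 0.0703] 0.9321
[623 339   9  10  38] [628.02631579 343.76315789] mean [ 0.2616 -0.5195  0.1486] zmed 0.1489 z95 0.1504
disc [ 0.2613 -0.5193] 0.1489
left 91
slope -0.013917440065141576 y at x=.45 -0.09416768527865997 x range 0.4524954036826467 0.5365513353632109
right 97
slope 0.08808852862294221 y at x=.45 -0.23004565069760763 x range 0.45529505440750545 0.5388098843043769
stop 127 [-0.0066734   0.67109151] [ 0.66981782 -0.21858726  0.01525997] [ 0.67540524 -0.10681441  0.02614034]
```

Run:
```python
from h import *
z=np.load('top0.npz'); im,P,d=z['im'],z['P'],z['d']
hsv=cv2.cvtColor(im,cv2.COLOR_BGR2HSV)
m=cv2.inRange(hsv,(100,150,50),(130,255,255)); m[d<.1]=0
n,l,st,c=cv2.connectedComponentsWithStats(m)
D=[]
for i in range(1,n):
    if st[i][4]<100 or c[i][0]>500: continue
    Q=P[l==i]
    if st[i][4]>1000:
        T=Q[(Q[:,2]>.028)&(Q[:,2]<.045)]; r=cv2.minAreaRect((T[:,:2]*1000).astype(np.float32)); print('tray top',r,cv2.boxPoints(r).round(1).tolist())
    elif c[i][1]>195:
        b=Q[Q[:,0]<Q[:,0].min()+.028]; e=(b[:,:2].min(0)+b[:,:2].max(0))/2; D.append(e); print('disc',e.round(4),np.median(b[:,2]).round(4),b.min(0),b.max(0))
v=D[0]-D[1]; print('yaw',-np.arctan2(v[0],v[1]))
# mouse
mm=cv2.inRange(hsv,(0,0,0),(180,255,45)); B=P[(mm>0)&(d>.1)]; B=B[(B[:,0]>.3)&(B[:,0]<.48)&(B[:,1]>-.06)&(B[:,1]<.14)&(B[:,2]>.01)&(B[:,2]<.06)]; print('mouse',B.min(0),B.max(0))
zs=np.load('side0.npz'); P2,d2,im2=zs['P'],zs['d'],zs['im']
h2=cv2.cvtColor(im2,cv2.COLOR_BGR2HSV); m2=cv2.inRange(h2,(100,150,40),(130,255,255)); m2[d2<.1]=0
Q=P2[(m2>0)]; Q=Q[(Q[:,1]<-.08)&(Q[:,1]>-.28)&(Q[:,2]<.06)]
T=Q[(Q[:,2]>.03)]; r=cv2.minAreaRect((T[:,:2]*1000).astype(np.float32)); print('side tray',r,cv2.boxPoints(r).round(1).tolist())
Q=P2[(m2>0)]; Q=Q[(Q[:,0]<.54)&(Q[:,1]>-.1)&(Q[:,1]<.15)&(Q[:,2]>.06)]
for a in (Q[Q[:,1]<.025],Q[Q[:,1]>.025]): print('side pad',len(a),a.min(0),a.max(0))
```

```text
tray top ((555.1396484375, -160.87249755859375), (132.47552490234375, 123.55769348144531), 1.1533336639404297) [[487.70001220703125, -100.4000015258789], [490.20001220703125, -224.0], [622.5999755859375, -221.3000030517578], [620.0999755859375, -97.80000305175781]]
disc [0.5071 0.0782] 0.0716 [0.49309154 0.06730614 0.00242134] [0.52108169 0.0890887  0.07669618]
disc [ 0.5075 -0.0279] 0.0978 [ 0.49389507 -0.03897056  0.0915857 ] [ 0.5210403  -0.01677771  0.10430589]
yaw 0.003592580234604655
mouse [ 0.34295672 -0.01596913  0.01123154] [0.40377832 0.09160425 0.0404641 ]
side tray ((555.1004638671875, -164.3380126953125), (134.2838897705078, 126.6349105834961), 0.7407910823822021) [[487.1000061035156, -101.9000015258789], [488.79998779296875, -228.5], [623.0999755859375, -226.8000030517578], [621.4000244140625, -100.19999694824219]]
side pad 92 [ 0.49486084 -0.04328284  0.09222466] [ 0.5395389  -0.02257275  0.09862759]
side pad 43 [0.49530335 0.06428037 0.06582534] [0.5386493  0.08133202 0.07270222]
```

Estimates: right pad at (0.507, -0.030, 0.097), tray centre at (0.555, -0.162), tray front face at x = 0.487, dock at x ≈ 0.604, yaw ≈ +0.01. I'll shut the fingers and go to a point above and in front of the tray.

```bash
python3 -m creep '[[0.035,-0.03,0,0,0,3],[0.07,-0.06,0,0,0,6],[0.11,-0.09,0,0,0,9],[0.15,-0.12,0,0,0,13],[0.19,-0.15,0,0,0,16],[0.23,-0.18,0,0,0,19],[0.27,-0.21,0,0,0,22],[0.304,-0.239,0,0,0,25.1]]' 0 20; python3 -m creep '[[0,0,0,0,0,0],[0,0,0,0,0,0],[0,0,0,0,0,0],[0,0,0,0,0,0],[0,0,0,0,0,0],[0,0,0,0,0,0],[0,0,0,0,0,0],[0,0,0,0,0,0]]'
```

```text
clock: 0.9
tcp_pos: [0.4204, -0.1683, 0.2311]
orientation: [-0.0, 1.0, 0.005, 0.0]
wrist_force: [0.4, -1.3, 0.4]
finger_gap: -0.0001
clock: 1.7
tcp_pos: [0.4197, -0.1708, 0.2313]
orientation: [0.0, 1.0, 0.005, -0.0]
wrist_force: [-0.0, -0.5, -0.0]
finger_gap: 0.0003
```

```bash
python3 -m creep '[[0,0,0.035,0,0,0],[0,0,0.075,0,0,0],[0,0,0.115,0,0,0],[0,0,0.15,0,0,0],[0,0,0.18,0,0,0],[0,0,0.20,0,0,0],[0,0,0.213,0,0,0],[0,0,0.213,0,0,0]]'; python3 -m creep '[[0.01,0,0,0,0,0],[0.02,0,0,0,0,0],[0.03,0,0,0,0,0],[0.04,0,0,0,0,0],[0.047,0,0,0,0,0],[0.052,0,0,0,0,0],[0.057,0,0,0,0,0],[0.062,0,0,0,0,0]]'; python3 -m creep '[[0.004,0,0,0,0,0],[0.008,0,0,0,0,0],[0.012,0,0,0,0,0],[0.016,0,0,0,0,0],[0.02,0,0,0,0,0],[0.024,0,0,0,0,0],[0.026,0,0,0,0,0],[0.028,0,0,0,0,0]]'
```

```text
clock: 2.5
tcp_pos: [0.4184, -0.1696, 0.0166]
orientation: [-0.001, 1.0, 0.006, -0.002]
wrist_force: [-0.4, 0.6, 0.0]
finger_gap: 0.0001
clock: 3.3
tcp_pos: [0.4815, -0.1695, 0.0181]
orientation: [-0.0, 1.0, 0.006, -0.001]
wrist_force: [-1.1, -0.7, 0.9]
finger_gap: 0.0001
clock: 4.1
tcp_pos: [0.5099, -0.1694, 0.0183]
orientation: [0.0, 1.0, 0.006, -0.0]
wrist_force: [-1.5, 0.3, 0.5]
finger_gap: 0.0001
```

Run:
```python
from h import *
for n in ['top','side']:
    im,d,p,P=look(n); cv2.imwrite(f'pics/{n}1.png',im)
    m=cv2.inRange(cv2.cvtColor(im,cv2.COLOR_BGR2HSV),(100,150,40),(130,255,255)); m[d<.1]=0
    Q=P[m>0]; Q=Q[(Q[:,1]<-.08)&(Q[:,1]>-.28)&(Q[:,2]<.05)&(Q[:,2]>.028)]
    print(n,np.percentile(Q,[1,99],axis=0).round(4).tolist())
```

```text
top [[0.521, -0.2213, 0.0288], [0.6551, -0.098, 0.0372]]
side [[0.5219, -0.2259, 0.0281], [0.6558, -0.101, 0.0342]]
```

```bash
python3 -m creep '[[0.002,0,0,0,0,0],[0.004,0,0,0,0,0],[0.006,0,0,0,0,0],[0.008,0,0,0,0,0],[0.01,0,0,0,0,0],[0.011,0,0,0,0,0],[0.012,0,0,0,0,0],[0.013,0,0,0,0,0]]';  python3 -m creep '[[0.0005,0,0,0,0,0],[0.001,0,0,0,0,0],[0.0015,0,0,0,0,0],[0.002,0,0,0,0,0],[0.0025,0,0,0,0,0],[0.003,0,0,0,0,0],[0.0035,0,0,0,0,0],[0.0035,0,0,0,0,0]]'
```

```text
clock: 5.0
tcp_pos: [0.5229, -0.1693, 0.0183]
orientation: [0.0, 1.0, 0.006, -0.0]
wrist_force: [-1.5, -0.9, 0.7]
finger_gap: 0.0002
clock: 5.8
tcp_pos: [0.5232, -0.1687, 0.0179]
orientation: [-0.0, 1.0, 0.006, -0.003]
wrist_force: [-10.6, -0.7, 7.3]
finger_gap: 0.0002
```

The force rose sharply at TCP x = 0.523, which agrees with the stop. I'll back off and check.

```bash
python3 -m creep '[[-0.005,0,0,0,0,0],[-0.015,0,0,0,0,0],[-0.035,0,0,0,0,0],[-0.06,0,0,0,0,0],[-0.08,0,-0.01,0,0,0],[-0.08,0,-0.05,0,0,0],[-0.08,0,-0.09,0,0,0],[-0.08,0,-0.13,0,0,0]]'
python3 - <<'E'
from h import *
for n in ['top','side']:
    im,d,p,P=look(n); cv2.imwrite(f'pics/{n}2.png',im)
    m=cv2.inRange(cv2.cvtColor(im,cv2.COLOR_BGR2HSV),(100,150,40),(130,255,255)); m[d<.1]=0
    Q=P[m>0]; T=Q[(Q[:,1]<-.08)&(Q[:,1]>-.28)&(Q[:,2]<.05)&(Q[:,2]>.028)]
    print(n,np.percentile(T,[1,99],axis=0).round(4).tolist())
    T=Q[(Q[:,0]<.54)&(Q[:,1]>-.08)&(Q[:,1]<.025)&(Q[:,2]>.06)]
    print('pad',np.percentile(T,[2,98],axis=0).round(4).tolist())
cv2.imwrite('pics/side2c.png',cv2.resize(im[150:360,240:480],None,fx=2.5,fy=2.5))
E
```

```text
clock: 6.6
tcp_pos: [0.446, -0.1701, 0.1497]
orientation: [0.0, 1.0, 0.006, 0.001]
wrist_force: [1.4, -0.8, -0.4]
finger_gap: -0.0
top [[0.5343, -0.2219, 0.0284], [0.6675, -0.0984, 0.0378]]
pad [[0.494, -0.0387, 0.0927], [0.5396, -0.017, 0.1011]]
side [[0.5336, -0.2254, 0.0281], [0.6675, -0.101, 0.0342]]
pad [[0.4961, -0.0424, 0.0923], [0.5385, -0.0236, 0.0988]]
```

View pics/side2c.png

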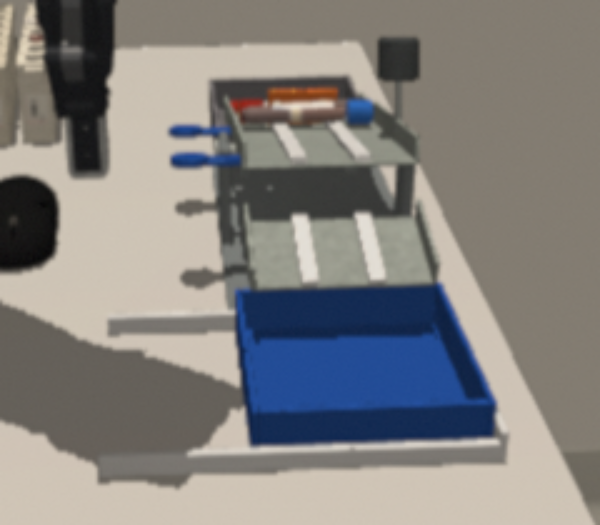

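The crop shows the blue tray hard against the back stop, with its rear edge at about (440,290)–(495,405) px. The gate is still down on the left, and the right pad is at (200,160). Next I go above the pad.

```bash
python3 -m creep '[[0,-0.03,0,0,0,0],[0.01,-0.06,0,0,0,0],[0.025,-0.09,0,0,0,0],[0.04,-0.115,0,0,0,0],[0.055,-0.13,0,0,0,0],[0.06,-0.137,0,0,0,0],[0.06,-0.137,0.01,0,0,0],[0.06,-0.137,0.02,0,0,0]]'; python3 -m creep '[[0,0,0.008,0,0,0],[0,0,0.016,0,0,0],[0,0,0.021,0,0,0],[0,0,0.025,0,0,0],[0,0,0.028,0,0,0],[0,0,0.031,0,0,0],[0,0,0.034,0,0,0],[0,0,0.037,0,0,0]]'
```

```text
clock: 7.5
tcp_pos: [0.5042, -0.0329, 0.1272]
orientation: [0.0, 1.0, 0.006, -0.0]
wrist_force: [0.3, 0.1, -0.7]
finger_gap: -0.0004
clock: 8.3
tcp_pos: [0.5051, -0.0326, 0.0914]
orientation: [0.0, 1.0, 0.006, 0.0]
wrist_force: [1.4, -0.2, 1.2]
finger_gap: 0.0001
```

Contact force is about 1 N, so the finger is on the pad. I'll press slowly past the pivot and follow it down.

```bash
python3 -m creep '[[0,0,0.002,0,0,0],[0,0,0.004,0,0,0],[0,0,0.006,0,0,0],[0,0,0.008,0,0,0],[0,0,0.01,0,0,0],[0,0,0.012,0,0,0],[0,0,0.014,0,0,0],[0,0,0.016,0,0,0]]'; python3 -m creep '[[0,0,0,0,0,0],[0,0,0,0,0,0],[0,0,0,0,0,0],[0,0,0,0,0,0],[0,0,0,0,0,0],[0,0,0,0,0,0],[0,0,0,0,0,0],[0,0,0,0,0,0]]'
python3 - <<'E'
from h import *
im,d,p,P=look('side'); cv2.imwrite('pics/side3c.png',cv2.resize(im[150:360,240:480],None,fx=2.5,fy=2.5))
E
```

```text
clock: 9.1
tcp_pos: [0.5046, -0.0324, 0.075]
orientation: [-0.0, 1.0, 0.006, -0.0]
wrist_force: [0.6, 0.2, -0.4]
finger_gap: 0.0002
clock: 9.9
tcp_pos: [0.5047, -0.0325, 0.0753]
orientation: [0.0, 1.0, 0.006, 0.0]
wrist_force: [-0.5, 0.4, 1.2]
finger_gap: 0.0
```

View pics/side3c.png

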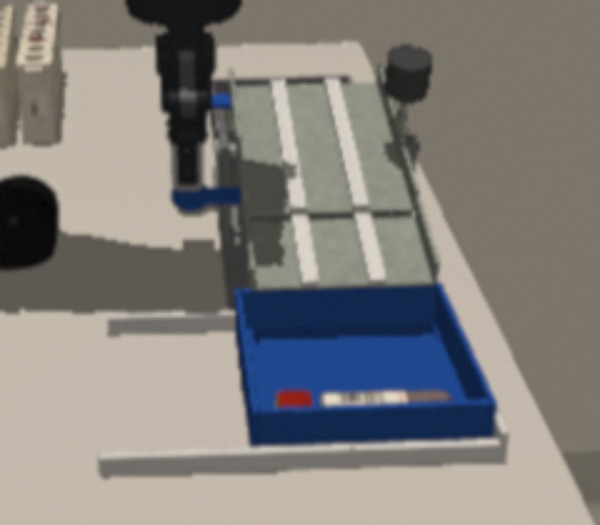

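The gate is over to the right, and the red-capped tube lies in the tray at about (360,398) px. The blue-capped tube may be hidden behind the near wall. I'll retreat and check from above.

```bash
python3 -m creep '[[0,0,-0.01,0,0,0],[0,0,-0.03,0,0,0],[0,0,-0.06,0,0,0],[0,0,-0.1,0,0,0],[-0.02,0,-0.13,0,0,0],[-0.05,0,-0.15,0,0,0],[-0.08,0,-0.15,0,0,0],[-0.1,0,-0.15,0,0,0]]'
python3 - <<'E'
from h import *
for n in ['top','side']:
    im,d,p,P=look(n)
    m=cv2.inRange(cv2.cvtColor(im,cv2.COLOR_BGR2HSV),(100,150,40),(130,255,255)); m[d<.1]=0
    Q=P[m>0]; T=Q[(Q[:,1]<-.08)&(Q[:,1]>-.28)&(Q[:,2]<.05)&(Q[:,2]>.028)]
    print(n,np.percentile(T,[1,99],axis=0).round(4).tolist())
    T=Q[(Q[:,0]<.52)&(Q[:,1]>-.08)&(Q[:,1]<.025)&(Q[:,2]>.05)]
    print('pad z',np.median(T[:,2]) if len(T) else None)
    if n=='top':
        cv2.imwrite('pics/top4c.png',cv2.resize(im[120:250,210:470],None,fx=3,fy=3))
        B=P[145:198,394:448]; z=B[...,2]; k=(z>.009)&(z<.08)&(cv2.inRange(cv2.cvtColor(im,cv2.COLOR_BGR2HSV)[145:198,394:448],(100,150,40),(130,255,255))==0)&(B[...,1]<-.115)
        print('tube pts',k.sum(),np.percentile(B[k],[2,50,98],axis=0).round(4).tolist())
E
```

```text
clock: 10.75
tcp_pos: [0.4035, -0.0335, 0.2269]
orientation: [0.0, 1.0, 0.006, 0.001]
wrist_force: [-0.8, 0.1, -0.3]
finger_gap: 0.0003
top [[0.5342, -0.2219, 0.0281], [0.6677, -0.0988, 0.0386]]
pad z 0.07141008569087087
tube pts 613 [[0.5503, -0.219, 0.0115], [0.5951, -0.2019, 0.0189], [0.6525, -0.1851, 0.0319]]
side [[0.5335, -0.2253, 0.0281], [0.6674, -0.1011, 0.034]]
pad z 0.06862638202960258
```

View pics/top4c.png

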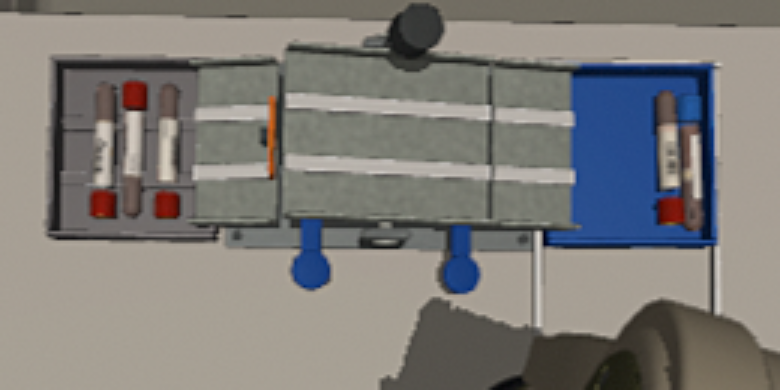

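Both tubes lie in the blue tray, at about (668,155) and (692,160) px in the crop. The gate is over and the full tray's tubes haven't moved. One short settling wait and a height check on the tubes, then I hand in.

```bash
python3 -m creep '[[0,0,0,0,0,0],[0,0,0,0,0,0],[0,0,0,0,0,0],[0,0,0,0,0,0],[0,0,0,0,0,0],[0,0,0,0,0,0],[0,0,0,0,0,0],[0,0,0,0,0,0]]' | head -1
python3 - <<'E'
from h import *
im,d,p,P=look('top')
h=cv2.cvtColor(im,cv2.COLOR_BGR2HSV)
# crop px -> full: /3 + (210,120)
for nm,u0,u1 in (('red',430,436),('blue',439,443)):
    B=P[152:195,u0:u1].reshape(-1,3); print(nm,np.percentile(B,[5,50,95],axis=0).round(4).tolist())
env.hand_in(); print(env.get_state()['clock'])
E
```

```text
clock: 11.65
red [[0.5548, -0.1994, 0.0051], [0.5991, -0.1924, 0.0191], [0.6435, -0.187, 0.0245]]
blue [[0.5561, -0.2147, 0.0156], [0.5993, -0.2105, 0.0199], [0.6427, -0.2061, 0.025]]
the job is handed in; nothing more can be done
the job is handed in; nothing more can be done
```

The job is done and handed in at about 12 s of the 42 s allowed; no verdict was given.

- **Tray:** I pushed the blue tray about 46 mm with the shut fingers. It met the back stop with about 10 N, and both cameras then showed its rear edge at x ≈ 0.667. The stop's face measured 0.670 to 0.672, so the tray is home within the 6 mm tolerance.
- **Gate:** I then pressed the right-hand pad down slowly and the gate rocked over. After I retreated, the pad stood at 69–71 mm, which matches the gate being fully over to the right.
- **Tubes:** The last top view showed both tubes lying in the blue tray. Their upper surfaces were typically 19–20 mm above the bench and at most about 25 mm, below the 28 mm limit for their centres. I did not measure their speed.
- **Rest of the scene:** In the same view the full tray's three tubes looked unmoved, and the arm was clear of everything. I did not measure the mouse again, but the arm passed well above it.

No check failed. The two cameras disagreed by about 3 mm in y and 1 mm in x on the tray and pad, and the yaw estimates ranged from 0.004 to 0.02 rad. Neither affected the moves.

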